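# Sweep stray jar lids off the filler bed into the pan

## Robot

A 6-joint arm with a two-finger parallel gripper is mounted at the origin on the work surface. World frame = base frame: x ahead of the robot, y to its left, z up, the work surface at z = 0. Lengths are in m, angles in rad, forces in N, time in s.
With the tool pointing down it reaches from about 0.375 to 0.975 m from the base axis. Payload 3.8 kg.
Tool frame: the origin (TCP) lies midway between the tips of the shut fingers; the grasp point (between the pads) lies 19 mm behind it; z points along the fingers, y is the line along which they close (so a half turn about z gives the same grasp; the last joint's range is limited). The gripper opens to 85 mm and grips with 20 to 120 N. Pads are 22 mm wide; open, the fingers measure 114 mm over their backs; the gripper's body (76 mm by 85 mm) begins 54 mm behind the grasp point. The pads swing forward as they close: fully open they stand 13 mm farther back than shut.
Start: joints at [1.135, 0.264, 1.604, -0, 1.274, -0.037], TCP at [0.262, 0.622, 0.231] pointing down, gripper open.
Joint ranges: [-2.63, 2.63], [-0.94, 2.18], [0.31, 2.57], [-1.31, 4.45], [0, 2.66], [-2.55, 2.55]. Speed limits (rad/s): [2.57, 2.57, 3.14, 3.14, 3.14, 3.14].

## Interface

Orientations are given as a rotation vector (axis times angle).
In Python, from workcell import bot gives the robot as it stands.
- The arm moves only by the tool servo_tool, never from a script. Its argument "series" is a list of rows, each a list of 7 numbers: the shift along the world's x, y, z in units of 0.15 m (1.0 is 0.15 m), then the turn, a rotation vector about the world's x, y, z in units of 180 degrees (1.0 is 180 degrees), then the closure, from 0 (fully open) to 1 (shut). A call has 1 to 20 rows; each row is the pose to reach, as a shift and turn from the pose commanded when the call began, turning the shorter way round; what a row does not reach only later rows make up. A row lasts 1/10 s, in which the tool goes at most 50 mm and 8.59 degrees, less where a joint would pass 70% of its speed; a pose out of reach is approached as far as the arm can. A call with a number of a shift or a turn outside -1 to 1 is refused whole. A call with a gripper value outside its range is refused whole. The fingers move at their own pace and stop on an object; "newtons" is the grip in N (left out, the last holds). Time passes only in rows, so rows that repeat a pose let the fingers close. It gives the time, the measured TCP pose, the force, the opening and the grip force at its end, in the units of the state.
- bot.read_state(): the state, without advancing time (a new reading comes with each control period).
- bot.read_camera(name): name is "side" or "top"; returns the picture (420x560x3 uint8, red, green, blue); there is no depth.
- bot.camera_info(name): a dict with "vertical_fov" (degrees; the focal length in pixels is half the picture's height over the tangent of half this angle, whatever the lens; pixels are square), "cx", "cy" (the principal point, pixels), "R" (3x3) and "t" (3): a world point X has camera coordinates R X + t. Camera axes: x right, y down, z forward; pixel columns grow to the right and rows downward; lengths in m; the calibration is good to about 2 mm. A picture is of the moment at which its call begins. camera_info takes no time and is no camera call.
- bot.finish_job(): hands the job in; it is judged then, once.
Trained networks look in the newest picture that a camera, given by its name, has taken for a name from the list of things; names that differ only in an ending like _2 or _b are one class to them, and where a whole thing is asked for, a point or a joint stands for the part that bears it (a point fixed in the world has none). Each returns a list of dicts, best first, with "score" (0 to 1); they miss things now and then, are a little off and sometimes report something else, mostly with a low value. They report only what shows in the picture. A call takes as long as a camera call.
- bot.recognise(target, camera): "box" ([left, top, right, bottom] as shares, 0 to 1, of the picture: columns of its width, rows of its height, round what is visible of it).
- bot.trace(target, camera): "mask" (420x560 bool, what is visible of it) and "box" ([left, top, right, bottom] as shares, 0 to 1, of the picture: columns of its width, rows of its height, round what is visible of it).
- bot.mark_of(target, camera): "at" ([row, column] as shares, 0 to 1, of the picture: columns of its width, rows of its height: a listed point, or the origin of a listed thing).
The state is a dict: "time": time; "q": joint angles; "joint_vel": joint speeds; "joint_torque": joint torques, N m; "tool_pos": TCP position; "tcp_rot": TCP orientation; "wrist_force": force on the tool from outside, world axes, zero at the start; "torque": the same for the moment, N m; "width": opening from 0.0 (shut) to 1.0 (fully open); "grip_force": force on a finger pad.
Only numpy, scipy, OpenCV 4.12 (cv2) and the standard library are available. Lean on these libraries where they do the work, as an engineer would, in place of code of your own. Each camera call takes 0.05 s, during which the arm holds its last target. There are 200 camera calls.

## Task

Clear the bed of the jar filler for the next batch: with your fingertips, sweep the three loose jar lids that lie on the bed off its end and down into the empty steel pan waiting there. Only push the lids along the bed, do not pick them up, and leave the jars and everything else standing where they are.

Things in the scene. Friction and masses are not known exactly. Their poses are not given: they have to be found in the camera images.
- bed: bench-top jar filler, fixed: a flat metal bed, top 80 mm above the work surface. Origin on the work surface; in its own axes the bed runs from x = -160 (edge towards the robot) to +260 mm and y = -180 to +180 mm. A guide 5 mm thick stands 14 mm above the bed along each long edge (x = -157 and +257 mm); both ends (y = -180 and +180 mm) are open, flat and square-edged
- nozzle (a point): tip of the filler's upright nozzle, fixed to the bed at its rear (bed x = 215, y = 0 mm), 65 mm above the bed; the nozzle is up to 50 mm in diameter and its top 172 mm above this tip. The upright pipe that carries it stands on the bed at bed x = 228, y = -130 mm: 34 mm in diameter, clamps 50 mm, flange 64 mm; a level pipe 145 mm above the bed joins it to the nozzle
- pan: empty rectangular stainless pan, fixed at the left or the right end of the bed: 325 mm along that end (x) by 176 mm (y) over its flanges, 65 mm deep; opening 307 by 158 mm. Rim 15 mm below the bed's top, near flange tucked 6 mm under the bed's end, so what is pushed past the end drops in. Origin at the centre of its underside, axes parallel to the bed's, up to 20 mm off-centre along the end
- crate: grey plastic crate full of closed jars, 319 mm (x) by 168 mm (y), jars up to 55 mm high, fixed at the other end of the bed. Origin at the centre of its underside; lids do not belong in it
- lid_1: loose jar lid lying flat, top side up, on the filler bed: gold-lacquered disc 46 mm in diameter, 11 mm tall, about 13 g, slides easily. Origin at the centre of its underside
- lid_2: loose jar lid lying flat, top side up, on the filler bed: gold-lacquered disc 46 mm in diameter, 11 mm tall, about 13 g, slides easily. Origin at the centre of its underside
- lid_3: loose jar lid lying flat, top side up, on the filler bed: gold-lacquered disc 46 mm in diameter, 11 mm tall, about 13 g, slides easily. Origin at the centre of its underside
- jar_1: closed glass jar, 48 mm in diameter, 50 mm tall with its lid on (a lid like the loose ones), about 120 g, standing on the filler bed among the loose lids; must stay. Origin at the centre of its underside
- jar_2: closed glass jar, 48 mm in diameter, 50 mm tall with its lid on (a lid like the loose ones), about 120 g, standing on the filler bed among the loose lids; must stay. Origin at the centre of its underside
- jar_open: open glass jar, 48 mm in diameter, 46 mm tall, about 100 g, standing under the nozzle; must stay. Origin at the centre of its underside
- spray: upright spray bottle, 70 mm in diameter, 185 mm tall, standing on the work surface to the left of the filler, to be left alone. Origin at the centre of its underside
- jug: steel jug, 90 mm in diameter with a side handle, 110 mm tall, standing on the work surface to the left of the filler, to be left alone. Origin at the centre of its underside
- spatula: spatula about 275 mm long lying on the work surface at the right, to be left alone. Origin near its middle, x along its length

How it is judged:
By the outcome, as a careful person would: the job done as asked, in the order asked, and still so for the second after the job is handed in, with the robot touching nothing.
It also fails if it takes over 48 s, if anything falls off the work surface, if the arm or the gripper's body presses on something with over 40 N, if the wrist force passes 120 N, or if a joint passes its speed limit or range.

## Working session

There is one attempt and no reset: what is moved stays moved. The work goes in short steps, Python scripts to look and compute and a tool call to move; the robot and the scene stay as the last step left them, time stands still between calls to the robot, and variables do not carry over. Pictures are saved under pics/ and viewed, at most 10 in all, crops included, and the job is handed in when it is done.

Besides the shell and the picture viewer there is one more tool, called after "Request:" as name(argument=value, ...) on one line, values as JSON. servo_tool: Moves the arm, as the interface text tells. Shifts and turns lie within -1 to 1; 1 stands for 0.15 m of shift or 180 degrees of turn. Its arguments: {"type":"object","properties":{"series":{"type":"array","items":{"type":"array","items":{"type":"number"}}},"newtons":{"type":"number"}},"required":["series"]}

```bash
mkdir -p pics; cat > h.py <<'E'
from workcell import bot
import numpy as np, cv2
def info(c):
    i=bot.camera_info(c); f=210/np.tan(np.radians(i["vertical_fov"])/2)
    return f,i["cx"],i["cy"],np.array(i["R"]),np.array(i["t"])
def ray(c,col,row,z):
    f,cx,cy,R,t=info(c); d=R.T@np.array([(col-cx)/f,(row-cy)/f,1]); o=-R.T@t
    return o+d*(z-o[2])/d[2]
def proj(c,X):
    f,cx,cy,R,t=info(c); p=R@np.array(X)+t; return p[0]/p[2]*f+cx,p[1]/p[2]*f+cy
E
python3 - <<'E'
from h import *
for c in("top","side"):
    cv2.imwrite(f"pics/{c}0.png",bot.read_camera(c)[:,:,::-1])
    i=bot.camera_info(c);print({k:i[k] for k in i if k not in("R","t")}, -np.array(i["R"]).T@i["t"])
for n in("lid_1","jar_1","jar_open"):
    for c in("top",):
        for d in bot.recognise(n,c):
            b=np.array(d["box"])*[560,420,560,420]
            print(n,c,round(d["score"],2),b.round(), ray(c,(b[0]+b[2])/2,(b[1]+b[3])/2,.091 if n[0]=='l' else .13).round(3))
for n in("bed","pan","crate","nozzle"):
    for d in bot.mark_of(n,"top")[:2]:
        r,cc=d["at"];print(n,d["score"],ray("top",cc*560,r*420,.145 if n=="nozzle" else 0).round(3))
print(bot.read_state()["time"])
E
```

```text
{'vertical_fov': 43.65234056689672, 'cx': 280.91694789927135, 'cy': 209.14379612845087} [ 0.35186906 -0.00187521  1.63353739]
{'vertical_fov': 44.67794808926297, 'cx': 285.50414606914495, 'cy': 209.2753545992175} [ 0.35675842 -1.14179918  0.98652617]
lid_1 top 0.7 [313. 211. 332. 225.] [ 0.571 -0.152  0.091]
lid_1 top 0.65 [281. 164. 297. 173.] [ 0.722 -0.049  0.091]
lid_1 top 0.63 [309. 266. 326. 281.] [ 0.408 -0.138  0.091]
lid_1 top 0.44 [234. 259. 247. 277.] [0.422 0.09  0.091]
jar_1 top 0.8 [292. 236. 307. 250.] [ 0.492 -0.081  0.13 ]
jar_1 top 0.7 [243. 234. 260. 252.] [0.491 0.056 0.13 ]
bed 0.78 [ 0.518 -0.023  0.   ]
pan 0.81 [ 0.5   -0.295  0.   ]
crate 0.64 [0.533 0.216 0.   ]
nozzle 0.59 [ 0.732 -0.04   0.145]
nozzle 0.57 [ 0.475 -0.277  0.145]
0.45
```

```bash
python3 - <<'E'
import cv2
i=cv2.imread("pics/top0.png");cv2.imwrite("pics/topc.png",cv2.resize(i[120:320,160:420],(780,600),interpolation=cv2.INTER_CUBIC))
E
```

```text
(no output)
```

View pics/topc.png

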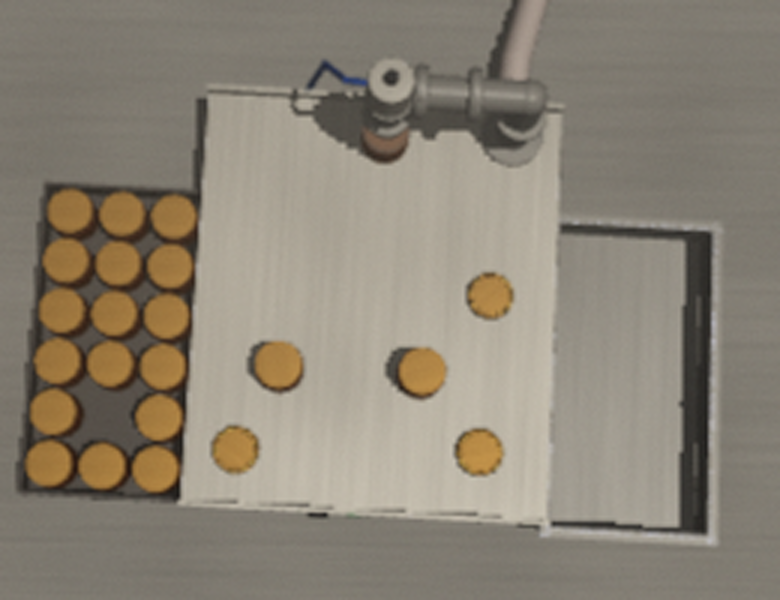

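View pics/side0.png

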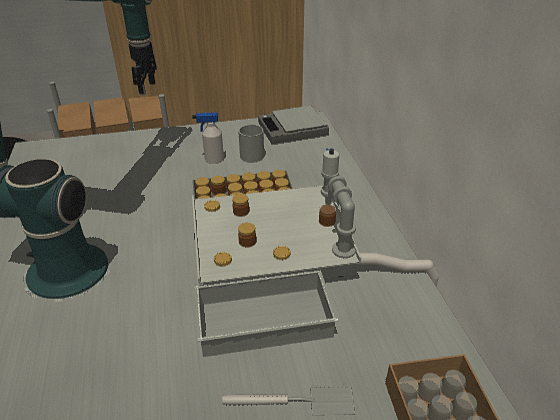

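Top crop: the pan is on the right (−y). The loose lids are at crop (490,296), (480,452) and (235,449), and the jars at (278,366) and (422,372). The side view agrees. Next I compute positions in the bed frame.

```bash
python3 - <<'E'
from h import *
from scipy.spatial.transform import Rotation as Ro
c=lambda u,v,z:ray("top",160+(u+.5)/3-.5,120+(v+.5)/3-.5,z)
P={"A":c(490,296,.091),"C":c(480,452,.091),"B":c(235,449,.091),"j1":c(422,372,.13),"j2":c(278,366,.13),
"TL":c(207,92,.094),"BL":c(182,503,.08),"BR":c(548,522,.08),"TR":c(563,105,.094),"panTR":c(720,224,.065),"panBR":c(714,543,.065)}
for k in P:print(k,P[k].round(3))
d=P["BR"]-P["BL"];e=P["TL"]-P["BL"];print("dir",d/np.linalg.norm(d),np.linalg.norm(d),e/np.linalg.norm(e),np.linalg.norm(e))
for n in ("lid_1","jar_1"):
    bot.read_camera("side")
    for r in bot.trace(n,"side"):
        m=r["mask"]; v,u=np.nonzero(m); b=np.array(r["box"])*[560,420,560,420]
        print(n,round(r["score"],2),b.round(),ray("side",u.mean(),v.mean(),.087 if n[0]=='l' else .11).round(3))
s=bot.read_state();print(s["tool_pos"],Ro.from_rotvec(s["tcp_rot"]).as_matrix().round(3),s["width"],s["time"])
E
```

```text
A [ 0.571 -0.153  0.091]
C [ 0.417 -0.143  0.091]
B [0.416 0.096 0.091]
j1 [ 0.491 -0.084  0.13 ]
j2 [0.494 0.054 0.13 ]
TL [0.773 0.134 0.094]
BL [0.364 0.147 0.08 ]
BR [ 0.351 -0.211  0.08 ]
TR [ 0.767 -0.226  0.094]
panTR [ 0.653 -0.39   0.065]
panBR [ 0.333 -0.377  0.065]
dir [-0.0364051  -0.99933711  0.        ] 0.3577940008627392 [ 0.99891099 -0.03178987  0.03415011] 0.4099547725543743
lid_1 0.74 [276. 245. 289. 261.] [ 0.571 -0.157  0.087]
lid_1 0.56 [215. 250. 229. 267.] [ 0.416 -0.147  0.087]
lid_1 0.54 [201. 197. 220. 213.] [0.413 0.093 0.087]
jar_1 0.73 [236. 223. 255. 246.] [ 0.49  -0.091  0.11 ]
jar_1 0.58 [233. 192. 250. 216.] [0.495 0.046 0.11 ]
[0.26210575 0.62205201 0.23134492] [[-0.922  0.388  0.   ]
 [ 0.388  0.922  0.   ]
 [-0.     0.    -1.   ]] 1.0009426799701553 0.65
```

Request:
servo_tool(series=[[0,-0.1,0.3,0,0,-0.04,0.65],[0.1,-0.3,0.3,0,0,-0.08,0.65],[0.2,-0.5,0.3,0,0,-0.12,0.65],[0.3,-0.75,0.3,0,0,-0.16,0.65],[0.4,-1,0.3,0,0,-0.2,0.65]])

```text
time: 1.15
tool_pos: [0.3224, 0.4709, 0.2765]
tcp_rot: [1.549, 2.733, 0.001]
wrist_force: [0.2, 0.0, 0.2]
width: 0.352
grip_force: 0.0
```

Request:
servo_tool(series=[[0.1,-0.25,0,0,0,-0.04,0.65],[0.2,-0.5,0,0,0,-0.08,0.65],[0.3,-0.75,0,0,0,-0.12,0.65],[0.4,-1,0,0,0,-0.173,0.65]])

```text
time: 1.55
tool_pos: [0.3825, 0.3205, 0.2766]
tcp_rot: [2.209, 2.234, 0.001]
wrist_force: [1.0, -1.5, -0.3]
width: 0.349
grip_force: 0.0
```

Request:
servo_tool(series=[[0.1,-0.25,0,0,0,0,0.65],[0.2,-0.5,0,0,0,0,0.65],[0.3,-0.75,0,0,0,0,0.65],[0.4,-1,0,0,0,0,0.65]])

```text
time: 1.95
tool_pos: [0.4425, 0.1705, 0.2767]
tcp_rot: [2.202, 2.24, 0.002]
wrist_force: [0.8, 0.1, -0.6]
width: 0.347
grip_force: 0.0
```

Request:
servo_tool(series=[[0.2,-0.25,0,0,0,0,0.65],[0.4,-0.5,0,0,0,0,0.65],[0.6,-0.75,0,0,0,0,0.65],[0.8,-1,0,0,0,0,0.65],[0.8,-1,0,0,0,0,0.65]])

```text
time: 2.45
tool_pos: [0.5649, 0.0175, 0.2761]
tcp_rot: [2.207, 2.233, -0.001]
wrist_force: [-0.5, 0.2, -0.0]
width: 0.353
grip_force: 0.0
```

Request:
servo_tool(series=[[0.02,-0.25,0,0,0,0,0.65],[0.05,-0.5,0,0,0,0,0.65],[0.05,-0.83,0,0,0,0,0.65],[0.05,-0.83,-0.3,0,0,0,0.65],[0.05,-0.83,-0.6,0,0,0,0.65],[0.05,-0.83,-0.9,0,0,0,0.65],[0.05,-0.83,-0.9,0,0,0,0.65]])

```text
time: 3.15
tool_pos: [0.5634, -0.1007, 0.134]
tcp_rot: [-2.194, -2.231, 0.012]
wrist_force: [-0.8, -0.2, 0.5]
width: 0.349
grip_force: 0.0
```

```bash
python3 - <<'E'
from h import *
i=bot.read_camera("side")[:,:,::-1];cv2.imwrite("pics/s1.png",cv2.resize(i[160:320,170:383],(798,600),interpolation=cv2.INTER_CUBIC))
s=bot.read_state();print(s["tool_pos"],proj("side",s["tool_pos"]))
E
```

```text
[ 0.5661944  -0.10123451  0.13796429] (np.float64(275.0597761364155), np.float64(224.89903373469954))
```

View pics/s1.png

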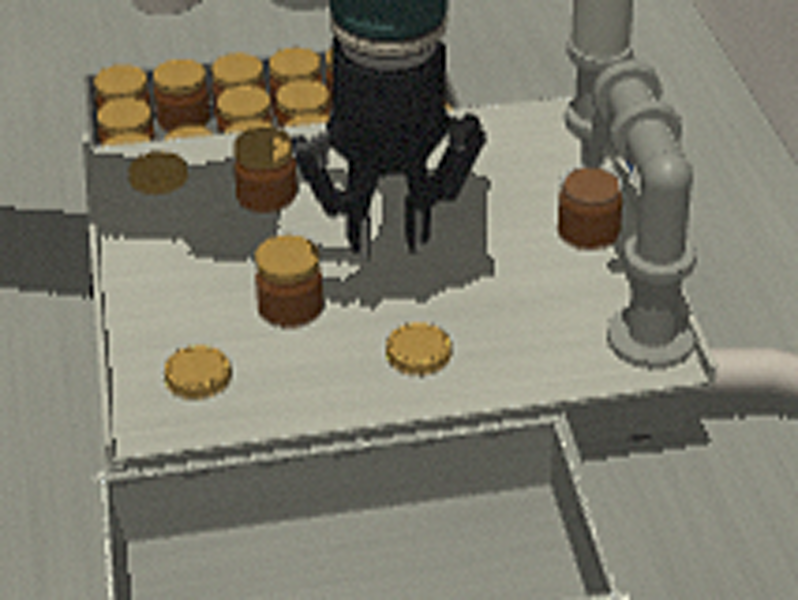

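The gripper hangs open about 30 mm, behind lid A (crop 420,345). Lid C is at (198,370) and jar_1 at (288,280), with clearance between them. Next I lower it.

Request:
servo_tool(series=[[0.01,0,-0.15,0,0,0,0.7],[0.01,0,-0.3,0,0,0,0.7],[0.01,0,-0.34,0,0,0,0.7],[0.01,0,-0.34,0,0,0,0.7],[0.01,0,-0.34,0,0,0,0.7],[0.01,0,-0.34,0,0,0,0.7]])

```text
time: 3.8
tool_pos: [0.5727, -0.1027, 0.0925]
tcp_rot: [2.201, 2.238, 0.003]
wrist_force: [0.1, -0.4, 0.4]
width: 0.297
grip_force: 0.0
```

Request:
servo_tool(series=[[0,0,-0.03,0,0,0,0.7],[0,0,-0.03,0,0,0,0.7],[0,0,-0.03,0,0,0,0.7]])

```text
time: 4.1
tool_pos: [0.571, -0.1025, 0.0858]
tcp_rot: [-2.203, -2.24, 0.0]
wrist_force: [0.3, 0.7, 0.3]
width: 0.299
grip_force: 0.0
```

```bash
python3 - <<'E'
from h import *
i=bot.read_camera("side")[:,:,::-1];cv2.imwrite("pics/s2.png",cv2.resize(i[180:290,200:345],(790,600),interpolation=cv2.INTER_CUBIC))
for k in range(3):
    s=bot.read_state();print(s["tool_pos"],s["wrist_force"]); bot.read_camera("top")
E
```

```text
[ 0.57099553 -0.10250968  0.08573087] [ 0.21810317  0.30467045 -0.61239255]
[ 0.57105457 -0.10250645  0.08575844] [-0.08657897 -0.25372737  0.19318052]
[ 0.57107012 -0.10248592  0.08574634] [-0.22620649  0.42801171  0.46493788]
```

View pics/s2.png

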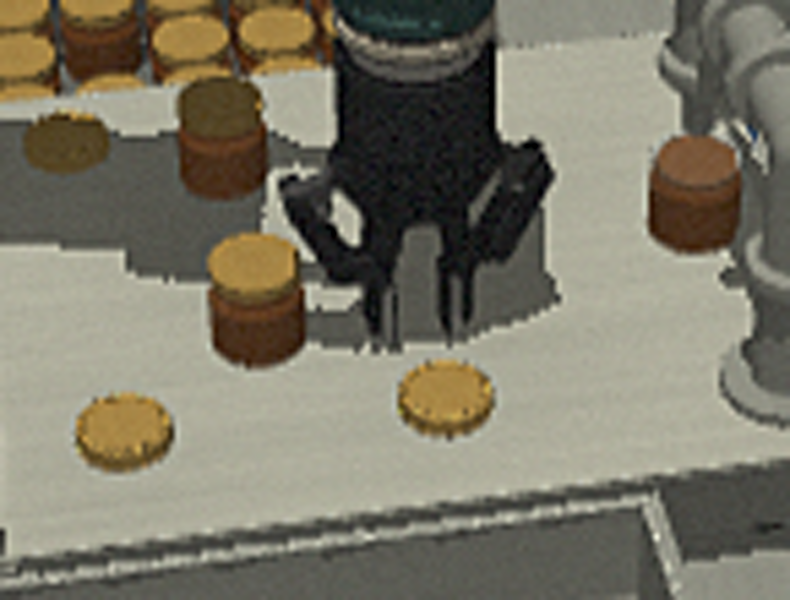

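The fingertips sit just above the bed behind lid A (crop 445,395), touching nothing. I'll push.

Request:
servo_tool(series=[[0,0,-0.018,0,0,0,0.7],[0,-0.08,-0.018,0,0,0,0.7],[0,-0.16,-0.018,0,0,0,0.7],[0,-0.25,-0.018,0,0,0,0.7],[0,-0.35,-0.018,0,0,0,0.7],[0,-0.45,-0.018,0,0,0,0.7],[0,-0.55,-0.018,0,0,0,0.7],[0,-0.65,-0.018,0,0,0,0.7],[0,-0.75,-0.018,0,0,0,0.7],[0,-0.85,-0.018,0,0,0,0.7],[0,-0.93,-0.018,0,0,0,0.7],[0,-0.93,-0.018,0,0,0,0.7],[0,-0.93,-0.018,0,0,0,0.7],[0,-0.93,0.2,0,0,0,0.7],[0,-0.93,0.45,0,0,0,0.7],[0,-0.93,0.45,0,0,0,0.7]])

```text
time: 5.9
tool_pos: [0.575, -0.2429, 0.1597]
tcp_rot: [2.195, 2.234, 0.006]
wrist_force: [1.1, 0.0, 1.8]
width: 0.3
grip_force: 0.0
```

```bash
python3 - <<'E'
from h import *
i=bot.read_camera("side")[:,:,::-1];cv2.imwrite("pics/s3.png",cv2.resize(i[170:360,170:390],(695,600),interpolation=cv2.INTER_CUBIC))
for r in bot.trace("lid_1","side"):
    v,u=np.nonzero(r["mask"]);print(round(r["score"],2),u.mean().round(),v.mean().round(),ray("side",u.mean(),v.mean(),.087).round(3))
print(bot.read_state()["tool_pos"])
E
```

```text
0.74 232.0 185.0 [0.487 0.186 0.087]
0.62 212.0 206.0 [0.415 0.091 0.087]
0.58 290.0 305.0 [ 0.551 -0.341  0.087]
0.45 222.0 259.0 [ 0.416 -0.147  0.087]
[ 0.5721611  -0.24160367  0.154941  ]
```

View pics/s3.png

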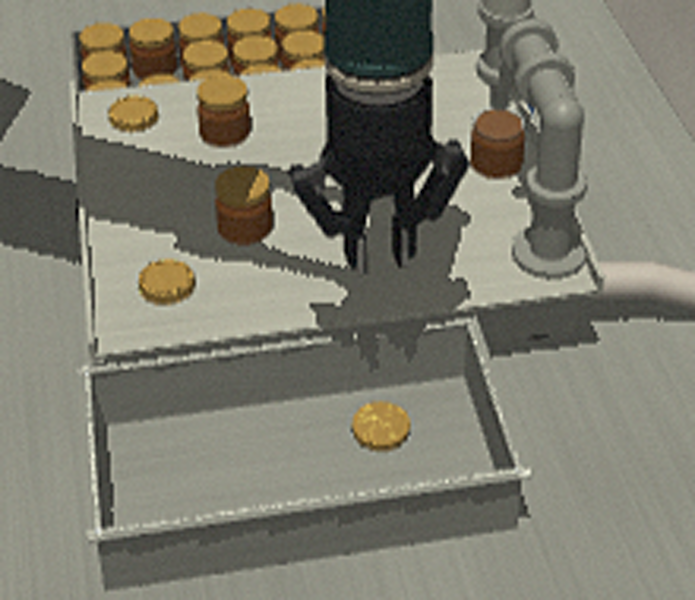

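Lid A lies in the pan (crop 380,425), and the jars and lids B and C have not moved. Lid C is next.

Request:
servo_tool(series=[[-0.2,0,0.1,0,0,0,0.78],[-0.45,0,0.1,0,0,0,0.78],[-0.7,0,0.1,0,0,0,0.78],[-0.95,0,0.1,0,0,0,0.78],[-1,0,0.1,0,0,0,0.78],[-1,0,0.1,0,0,0,0.78]])

```text
time: 6.6
tool_pos: [0.4195, -0.2411, 0.167]
tcp_rot: [-2.202, -2.237, 0.0]
wrist_force: [-0.2, -0.2, -0.1]
width: 0.215
grip_force: 0.0
```

Request:
servo_tool(series=[[-0.05,0.25,0,0,0,0,0.78],[-0.05,0.5,0,0,0,0,0.78],[-0.05,0.75,0,0,0,0,0.78],[-0.05,0.95,0,0,0,0,0.78],[-0.05,0.95,0,0,0,0,0.78],[-0.05,0.95,0,0,0,0,0.78],[-0.05,0.95,-0.15,0,0,0,0.78],[-0.05,0.95,-0.3,0,0,0,0.78],[-0.05,0.95,-0.45,0,0,0,0.78],[-0.05,0.95,-0.54,0,0,0,0.78],[-0.05,0.95,-0.54,0,0,0,0.78],[-0.05,0.95,-0.54,0,0,0,0.78]])

```text
time: 7.8
tool_pos: [0.414, -0.1002, 0.0873]
tcp_rot: [-2.204, -2.239, 0.001]
wrist_force: [-0.1, 0.2, 1.1]
width: 0.222
grip_force: 0.0
```

Request:
servo_tool(series=[[0,0,-0.025,0,0,0,0.78],[0,0,-0.025,0,0,0,0.78],[0,-0.08,-0.025,0,0,0,0.78],[0,-0.16,-0.025,0,0,0,0.78],[0,-0.25,-0.025,0,0,0,0.78],[0,-0.35,-0.025,0,0,0,0.78],[0,-0.45,-0.025,0,0,0,0.78],[0,-0.55,-0.025,0,0,0,0.78],[0,-0.65,-0.025,0,0,0,0.78],[0,-0.75,-0.025,0,0,0,0.78],[0,-0.85,-0.025,0,0,0,0.78],[0,-0.93,-0.025,0,0,0,0.78],[0,-0.93,-0.025,0,0,0,0.78],[0,-0.93,-0.025,0,0,0,0.78],[0,-0.93,0.2,0,0,0,0.78],[0,-0.93,0.45,0,0,0,0.78],[0,-0.93,0.6,0,0,0,0.78],[0,-0.93,0.6,0,0,0,0.78]])

```text
time: 9.6
tool_pos: [0.4162, -0.2398, 0.1815]
tcp_rot: [2.196, 2.236, 0.003]
wrist_force: [1.0, -0.6, 0.6]
width: 0.22
grip_force: 0.0
```

```bash
python3 - <<'E'
from h import *
i=bot.read_camera("side")[:,:,::-1];cv2.imwrite("pics/s4.png",cv2.resize(i[170:360,170:390],(695,600),interpolation=cv2.INTER_CUBIC))
print(bot.read_state()["tool_pos"])
E
```

```text
[ 0.41489992 -0.23907191  0.17924306]
```

View pics/s4.png

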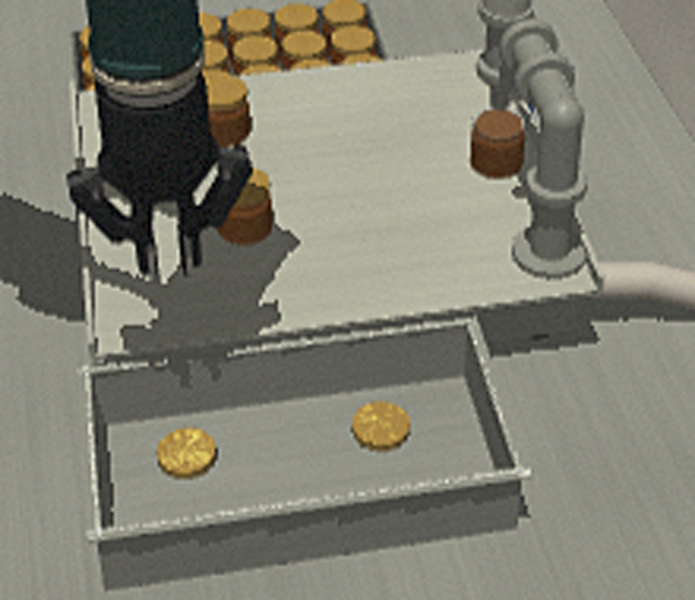

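Two lids are in the pan (crop 187,452 and 380,425), and the jars are still in place. Lid B is next.

Request:
servo_tool(series=[[0,0.25,0,0,0,0,0.78],[0,0.5,0,0,0,0,0.78],[0,0.75,0,0,0,0,0.78],[0,1,0,0,0,0,0.78],[0,1,0,0,0,0,0.78]])

```text
time: 10.15
tool_pos: [0.4116, -0.0848, 0.1751]
tcp_rot: [-2.194, -2.242, 0.001]
wrist_force: [-0.6, -0.1, 0.6]
width: 0.218
grip_force: 0.0
```

Request:
servo_tool(series=[[0,0.25,0,0,0,0,0.78],[0,0.5,0,0,0,0,0.78],[0,0.75,0,0,0,0,0.78],[0,1,0,0,0,0,0.78],[0,1,0,0,0,0,0.78]])

```text
time: 10.65
tool_pos: [0.4125, 0.064, 0.1759]
tcp_rot: [-2.196, -2.244, 0.001]
wrist_force: [0.5, -0.9, -1.1]
width: 0.219
grip_force: 0.0
```

Request:
servo_tool(series=[[0,0.25,0,0,0,0,0.78],[0,0.53,0,0,0,0,0.78],[0,0.53,0,0,0,0,0.78],[0,0.53,0,0,0,0,0.78],[0,0.53,0,0,0,0,0.78]])

```text
time: 11.15
tool_pos: [0.4132, 0.1392, 0.1764]
tcp_rot: [-2.203, -2.239, 0.003]
wrist_force: [0.3, 0.2, -0.3]
width: 0.217
grip_force: 0.0
```

Request:
servo_tool(series=[[0,0,-0.2,0,0,0,0.78],[0,0,-0.4,0,0,0,0.78],[0,0,-0.55,0,0,0,0.78],[0,0,-0.6,0,0,0,0.78],[0,0,-0.62,0,0,0,0.78],[0,0,-0.62,0,0,0,0.78],[0,0,-0.62,0,0,0,0.78]])

```text
time: 11.85
tool_pos: [0.4149, 0.1405, 0.0856]
tcp_rot: [2.203, 2.238, 0.003]
wrist_force: [0.7, -0.6, 0.3]
width: 0.222
grip_force: 0.0
```

Request:
servo_tool(series=[[0,-0.06,0,0,0,0,0.78],[0,-0.12,0,0,0,0,0.78],[0,-0.2,0,0,0,0,0.78],[0,-0.3,0,0,0,0,0.78],[0,-0.4,0,0,0,0,0.78],[0,-0.5,0,0,0,0,0.78],[0,-0.6,0,0,0,0,0.78],[0,-0.68,0,0,0,0,0.78],[0,-0.76,0,0,0,0,0.78],[0,-0.82,0,0,0,0,0.78],[0,-0.86,0,0,0,0,0.78],[0,-0.88,0,0,0,0,0.78],[0,-0.88,0,0,0,0,0.78]])

```text
time: 13.15
tool_pos: [0.4136, 0.0083, 0.0843]
tcp_rot: [-2.203, -2.239, 0.0]
wrist_force: [0.1, -0.6, 1.0]
width: 0.221
grip_force: 0.0
```

```bash
python3 - <<'E'
from h import *
i=bot.read_camera("side")[:,:,::-1];cv2.imwrite("pics/s5.png",cv2.resize(i[170:360,170:390],(695,600),interpolation=cv2.INTER_CUBIC))
for r in bot.trace("lid_1","side"):
    v,u=np.nonzero(r["mask"]);print(round(r["score"],2),u.mean().round(),v.mean().round(),ray("side",u.mean(),v.mean(),.087).round(3))
print(bot.read_state()["tool_pos"])
E
```

```text
0.78 290.0 305.0 [ 0.551 -0.34   0.087]
0.55 229.0 313.0 [ 0.407 -0.334  0.087]
[0.41359386 0.0087017  0.08423609]
```

View pics/s5.png

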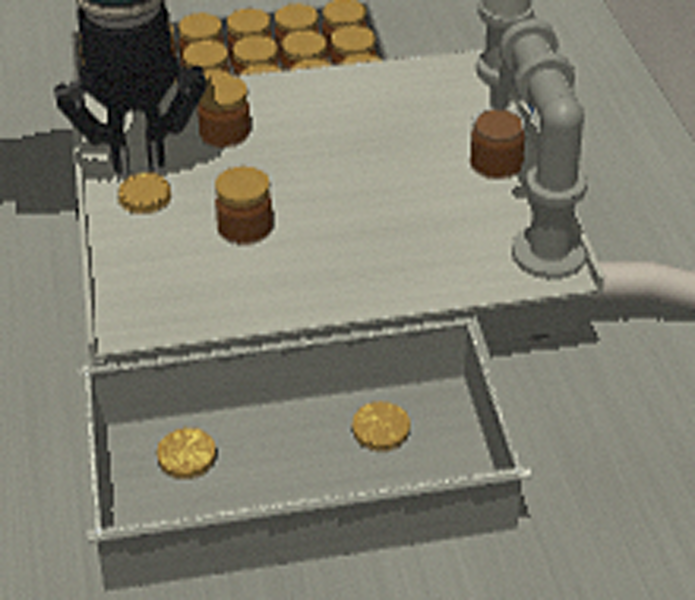

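Lid B is centred ahead of the fingertips (crop 145,192) and in line. I'll keep pushing.

Request:
servo_tool(series=[[0,-0.06,0,0,0,0,0.78],[0,-0.12,0,0,0,0,0.78],[0,-0.2,0,0,0,0,0.78],[0,-0.3,0,0,0,0,0.78],[0,-0.4,0,0,0,0,0.78],[0,-0.5,0,0,0,0,0.78],[0,-0.6,0,0,0,0,0.78],[0,-0.7,0,0,0,0,0.78],[0,-0.78,0,0,0,0,0.78],[0,-0.86,0,0,0,0,0.78],[0,-0.94,0,0,0,0,0.78],[0,-1,0,0,0,0,0.78]])

```text
time: 14.45
tool_pos: [0.4136, -0.1425, 0.0843]
tcp_rot: [2.203, 2.239, 0.0]
wrist_force: [0.7, 0.0, 0.3]
width: 0.216
grip_force: 0.0
```

Request:
servo_tool(series=[[0,-0.08,0,0,0,0,0.78],[0,-0.16,0,0,0,0,0.78],[0,-0.25,0,0,0,0,0.78],[0,-0.35,0,0,0,0,0.78],[0,-0.45,0,0,0,0,0.78],[0,-0.55,0,0,0,0,0.78],[0,-0.66,0,0,0,0,0.78],[0,-0.66,0,0,0,0,0.78],[0,-0.66,0,0,0,0,0.78],[0,-0.66,0.2,0,0,0,0.78],[0,-0.66,0.45,0,0,0,0.78],[0,-0.66,0.7,0,0,0,0.78],[0,-0.66,1,0,0,0,0.78],[0,-0.66,1,0,0,0,0.78],[0,-0.66,1,0,0,0,0.78]])

```text
time: 15.95
tool_pos: [0.4144, -0.2404, 0.2357]
tcp_rot: [2.2, 2.239, 0.001]
wrist_force: [-0.2, 0.1, 1.1]
width: 0.216
grip_force: 0.0
```

```bash
python3 - <<'E'
from h import *
i=bot.read_camera("side")[:,:,::-1];cv2.imwrite("pics/s6.png",cv2.resize(i[170:360,170:390],(695,600),interpolation=cv2.INTER_CUBIC))
print(bot.read_state()["tool_pos"])
E
```

```text
[ 0.4133799  -0.23981577  0.2339511 ]
```

View pics/s6.png

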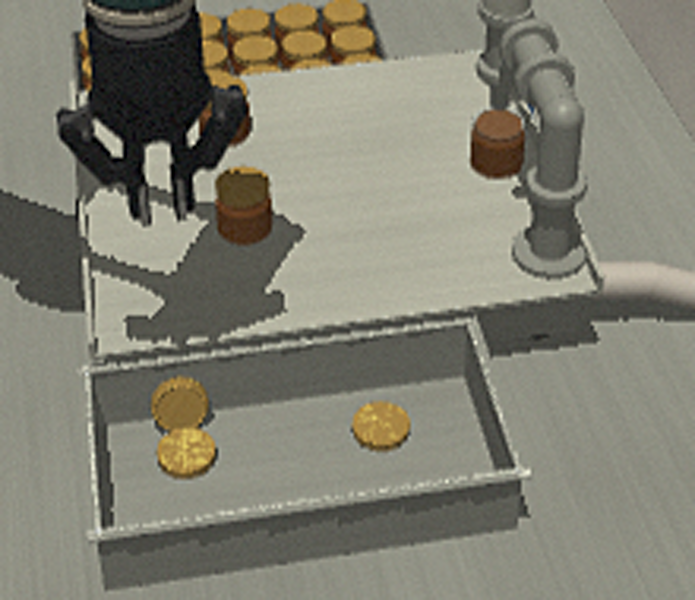

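All three lids are in the pan: two lie flat at (187,452) and (380,425), and one leans inside the wall at (180,403). The bed is clear, the jars have not moved, and the robot is clear of everything.

```bash
python3 -c "
from workcell import bot
print(bot.finish_job())"
```

```text
the job is handed in; nothing more can be done
None
```

All three lids were swept off the bed into the pan (one leans against the pan's inner wall), the jars stayed where they were, and the job was handed in at about 16 s.

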